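Pack the microscope lens tray in layers

ROBOT

A 6-joint arm with a two-finger parallel gripper is mounted at the origin on the work surface. World frame = base frame: x ahead of the robot, y to its left, z up, the work surface at z = 0. Lengths are in mm, angles in rad, forces in N, time in s.
With the tool pointing down it reaches from about 275 to 750 mm from the base axis. Payload 10.2 kg.
Tool frame: the origin (TCP) lies midway between the tips of the shut fingers; the grasp point (between the pads) lies grip_depth behind it (grip_depth is the distance from the TCP to the grasp point, in mm); z points along the fingers, y is the line along which they close (so a half turn about z gives the same grasp; the last joint's range is limited). The gripper opens to 85 mm and grips with 20 to 120 N. Pads are 22 mm wide; open, the fingers measure 114 mm over their backs; the gripper's body (76 mm by 85 mm) begins 54 mm behind the grasp point. The pads swing forward as they close: fully open they stand 13 mm farther back than shut.
Start: joints at [0.912, 0.313, 1.498, -0, 1.331, -0.223], TCP at [221.634, 475.93, 231.294] pointing down, gripper open.
Joint ranges: [-2.94, 2.94], [-0.97, 2.17], [0.19, 2.56], [-1.23, 4.37], [0.02, 3.11], [-2.88, 2.88]. Speed limits (rad/s): [2.39, 2.39, 3.01, 3.14, 3.14, 3.14].

INTERFACE

Orientations are given as a unit quaternion [w, x, y, z].
In Python, from rig import * gives the robot as it stands.
- The arm moves only by the tool servo_tool, never from a script. Its argument "commands" is a list of rows, each a list of 3 entries, a list of its own where there are three numbers: the gripper command: -1 is fully open, 1 is shut, values between are in proportion, then the shift along the tool's x, y, z in m, then the turn, a rotation vector about the tool's x, y, z in units of 6 degrees (1.0 is 6 degrees). In form: [[grip, [dx, dy, dz], [ax, ay, az]], ...]. A call has 1 to 10 rows; each row shifts and turns the commanded pose from where the row before left it, along the tool's axes as they then stand; what a row does not reach is not made up. A row lasts 1/12 s, in which the tool goes at most 41.7 mm and 7.16 degrees, less where a joint would pass 70% of its speed; a pose out of reach is approached as far as the arm can. A call is refused whole if a number of a shift passes 0.0417 or a number of a turn 1, either way. A call with a gripper value outside its range is refused whole. The fingers move at their own pace and stop on an object; "squeeze" is the grip in N (left out, the last holds). Time passes only in rows, so rows that do not move let the fingers close. It gives the time, the measured TCP pose, the force, the opening and the grip force at its end, in the units of the state.
- sense(): the state, without advancing time (a new reading comes with each control period).
- capture(name): name is "scene" or "top" or "wrist"; returns a dict with "pixels" (480x640x3 uint8, red, green, blue), "z_map" (480x640 float32, mm along the optical axis (not along the pixel's ray), 0 where there is no reading), "fx", "fy", "cx", "cy" (pixels), "rvec" (rotation vector, rad) and "tvec" (3), from world to camera coordinates, as OpenCV has them; the wrist camera has in their place "T_tool_cam" (4x4, takes a point from camera to tool coordinates, whose origin is the TCP and whose axes are the flange's). Camera axes: x right, y down, z forward; pixel columns grow to the right and rows downward; lengths in mm; the calibration is good to about 2 mm. The wrist camera is an equidistant fisheye: a pixel r from the principal point sees the ray r / f radians off the axis. A picture is of the moment at which its call begins: read the wrist's pose just before it.
- finish_job(): hands the job in; it is judged then, once.
The state is a dict: "time_s": time; "joints": joint angles; "dq": joint speeds; "tau": joint torques, N m; "eef_pos": TCP position; "ee_rot": TCP orientation; "force": force on the tool from outside, world axes, zero at the start; "wrist_torque": the same for the moment, N m; "grip_width": opening from 0.0 (shut) to 1.0 (fully open); "grip_force": force on a finger pad.
Only numpy, scipy, OpenCV 4.12 (cv2) and the standard library are available. Lean on these libraries where they do the work, as an engineer would, in place of code of your own. Each camera call takes 0.05 s, during which the arm holds its last target. There are 200 camera calls.

TASK

Pack the microscope's lens tray: first put the short wide black lens, glass up, on the floor of the tray in its pocket between the two saddles, then lay the fork-ended spanner across both saddles over it, centred and flat in their notches. Set both down gently, not dropped, and do not knock over the tall eyepiece standing nearby.

Things in the scene. Friction and masses are not known exactly. Their poses are not given: they have to be found in the camera images.
- tray: Grey plastic open tray fixed to the bench, 160 (its x) by 220 (its y) by 30 mm high outside, walls and floor 5 mm thick. Origin: centre of its underside; z up. Inside stand two darker saddles running along x (76 mm long, 12 mm thick), centred at y = +44 and y = -44 mm, 48 mm tall above the tray's underside at their ends.
- pocket (a point): Centre of the lens pocket, on the tray's floor 5 mm above its underside; axes as the tray's. 76 mm clear along y between the saddles. Four corner lugs 10 mm high have inner faces at x = +-26 and y = +-20 mm. A gripper closing along x has finger room: 40 mm wide between lugs, tray wall 75 mm from centre. Closing along y, fingers would meet the saddles.
- saddles (a point): Point midway between the two saddle beds, level with them: 38 mm above the tray's underside, 33 mm above the pocket; axes as the tray's. Each bed is flat, between cheeks rising 10 mm above it; the notch between cheeks is 40 mm wide along x, centred on x = 0. The spanner lies along y in both notches, its middle over this point.
- lens: Auxiliary microscope lens: short black cylinder, 46 mm across and 30 mm high, glass on its upper face, 0.08 to 0.17 kg. Standing on the mat, glass up. Origin: centre of its underside; z up.
- spanner: Double-ended fork spanner: flat plain aluminium bar lying on the mat, 168 mm long (its y), 12 mm thick (its z), the shank 22 mm wide (its x) over the middle 108 mm; each end widens to 36 mm and has two prongs. Symmetric end for end, 0.10 to 0.21 kg. Origin: centre of its underside, which is under its centre of mass.
- eyepiece: Eyepiece, not to be packed: slender and tall, standing upright, 60 mm high, a 30 mm steel tube below and a 40 mm black cap on top. It and the lens may stand in each other's place. Origin: centre of its underside; z up.
Mind the look-alikes: they are no part of the job. Leave any green or purple look-alike of the lens alone.

How it is judged:
By the outcome, as a careful person would: the job done as asked, in the order asked, and still so for the second after the job is handed in, with the robot touching nothing.
It also fails if it takes over 54 s, if anything falls off the work surface, if the arm or the gripper's body presses on something with over 40 N, if the wrist force passes 120 N, or if a joint passes its speed limit or range.

## Working session

There is one attempt and no reset: what is moved stays moved. The work goes in short steps, Python scripts to look and compute and a tool call to move; the robot and the scene stay as the last step left them, time stands still between calls to the robot, and variables do not carry over. Pictures are saved under pics/ and viewed, at most 10 in all, crops included, and the job is handed in when it is done.

Besides the shell and the picture viewer there is one more tool, called after "Emit:" as a command line: name --argument value ..., lists and objects as JSON in quotes. servo_tool: Moves the arm, as the interface text tells. Its arguments: {"type":"object","properties":{"commands":{"type":"array"},"squeeze":{"type":"number"}},"required":["commands"]}

```bash
mkdir -p pics; ls; python3 - <<'E'
from rig import *
import cv2,numpy as np
s=sense();print({k:(v if np.isscalar(v) else np.round(v,3)) for k,v in s.items()})
for n in("top","scene"):
    c=capture(n);cv2.imwrite(f"pics/{n}0.png",c["pixels"][...,::-1]);np.savez(f"/tmp/{n}0.npz",**c)
    print(n,c["fx"],c["cx"],c["cy"],c["rvec"],c["tvec"])
E
```

```text
pics
{'time_s': 0.0, 'joints': array([ 0.912,  0.313,  1.498, -0.   ,  1.331, -0.223]), 'dq': array([-0.001,  0.002, -0.003,  0.   , -0.001, -0.   ]), 'tau': array([-1.0000e-03, -4.1226e+01, -2.5974e+01, -0.0000e+00,  4.0000e-03,
       -0.0000e+00]), 'eef_pos': array([221.481, 475.716, 230.729]), 'ee_rot': array([-0.   ,  0.216,  0.976, -0.001]), 'force': array([-0.066, -0.426,  0.935]), 'wrist_torque': array([ 0.003, -0.06 ,  0.005]), 'grip_force': 0.0, 'grip_width': 1.0051588279335166}
top 525.5240672985277 312.51229749100406 227.21847006182477 [ 2.15896866 -2.16308548  0.14548678] [-21.68582318 487.02902696 996.01472149]
scene 599.8481437045305 317.0993730466925 246.48264622250704 [ 1.44289214  1.9423653  -0.95351741] [ 163.71973474 -242.52966804 1288.42655843]
```

```bash
python3 -c "
import rig;print([n for n in dir(rig) if n[0]!='_'])
print(getattr(rig,'grip_depth',None))"
```

```text
['PlanningError', 'capture', 'finish_job', 'grip_depth', 'sense']
18.700000000000003
```

View pics/top0.png

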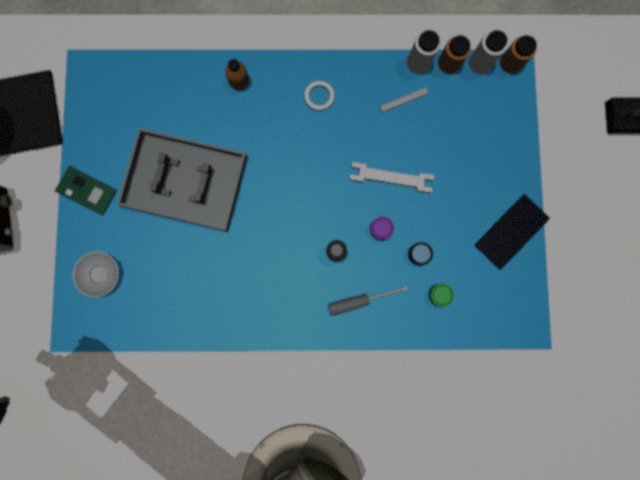

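View pics/scene0.png

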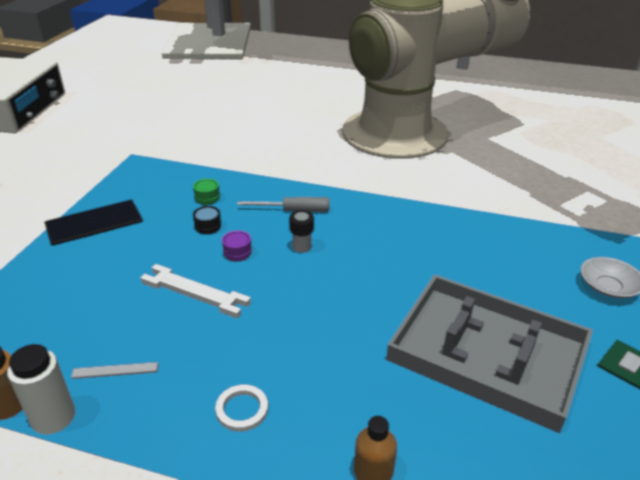

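The top view shows the black lens with bluish glass at (420,254), the eyepiece at (337,250), the spanner from (352,172) to (432,185), and the tray centred near (183,180) with saddles at (163,174) and (203,184). Purple (382,229) and green (441,295) are look-alikes. Next I'll measure these.

```bash
cat >h.py <<'E'
import numpy as np,cv2
from scipy.spatial.transform import Rotation as R
def cloud(c):
    v,u=np.mgrid[:480,:640];z=c["z_map"]
    p=np.stack([(u-c["cx"])/c["fx"]*z,(v-c["cy"])/c["fy"]*z,z],-1)
    Rm=R.from_rotvec(np.array(c["rvec"])).as_matrix()
    return (p-np.array(c["tvec"]))@Rm
def fish(c,s):
    "wrist cloud in world"
    v,u=np.mgrid[:480,:640];z=c["z_map"]
    a=(u-c["cx"])/c["fx"];b=(v-c["cy"])/c["fy"];th=np.hypot(a,b)+1e-9
    k=np.tan(np.minimum(th,1.5))/th
    p=np.stack([a*k*z,b*k*z,z],-1);T=np.array(c["T_tool_cam"])
    p=p@T[:3,:3].T+T[:3,3]
    q=s["ee_rot"];Rm=R.from_quat([q[1],q[2],q[3],q[0]]).as_matrix()
    return p@Rm.T+np.array(s["eef_pos"])
def rect(P):
    r=cv2.minAreaRect(P[:,:2].astype(np.float32));return [np.round(x,1) for x in r]
E
python3 - <<'E'
from h import *
c=dict(np.load("/tmp/top0.npz"));P=cloud(c);px=c["pixels"].astype(int)
def roi(u0,u1,v0,v1): return P[v0:v1,u0:u1].reshape(-1,3),px[v0:v1,u0:u1].reshape(-1,3)
def rep(n,Q,m): print(n,m.sum(),"rect",rect(Q[m]),"med",np.median(Q[m],0).round(1),"z",np.percentile(Q[m,2],[5,50,95]).round(1))
Q,C=roi(250,300,150,200);print("mat z",np.median(Q[:,2]))
Q,C=roi(400,438,236,274);rep("lens",Q,Q[:,2]>20)
Q,C=roi(320,355,232,268);rep("eye",Q,Q[:,2]>45)
Q,C=roi(362,402,210,250);rep("purple",Q,Q[:,2]>20)
Q,C=roi(422,460,276,316);rep("green",Q,Q[:,2]>20)
Q,C=roi(340,445,150,203);rep("spanner",Q,(C[:,0]>110)&(Q[:,2]>3)); rep("spanner col",Q,(C[:,0]>110))
Q,C=roi(110,255,120,240);rep("tray",Q,(Q[:,2]>20)&(Q[:,2]<60));rep("saddles",Q,(Q[:,2]>40))
m=Q[:,2]>34;rep("s34",Q,m)
E
```

```text
mat z 0.6246408321320256
lens 452 rect [array([ 402.3, -134. ]), array([ 44.7, 257.1]), np.float64(18.4)] med [ 434.5 -233.2   28.6] z [24.7 28.6 31.8]
eye 356 rect [array([404.6, -53. ]), array([ 38.9, 115.2]), np.float64(67.6)] med [439.7 -66.5  59.9] z [56.5 59.9 62.9]
purple 435 rect [array([426.1, -99. ]), array([ 44.2, 217. ]), np.float64(44.8)] med [ 485.7 -158.7   28.5] z [25.1 28.5 32.4]
green 462 rect [array([ 354.9, -154.5]), array([ 42.2, 283. ]), np.float64(0.1)] med [ 355.  -272.1   28.6] z [25.  28.6 32.1]
spanner 918 rect [array([ 525.2, -101.1]), array([145.6, 347.4]), np.float64(39.4)] med [ 591.3 -183.    11.8] z [ 8.7 11.8 15. ]
spanner col 935 rect [array([ 525.2, -101.1]), array([145.6, 347.4]), np.float64(39.4)] med [ 591.5 -183.    11.8] z [ 8.3 11.8 15. ]
tray 2017 rect [array([584.9, 236.5]), array([222. , 160.8]), np.float64(76.6)] med [587.4 249.3  30.3] z [22.4 30.3 48. ]
saddles 373 rect [array([509.6, 121.8]), array([390.9, 104.5]), np.float64(56.7)] med [568.2 200.9  47.6] z [  40.8   47.6 1049.2]
s34 655 rect [array([540.7, 140.8]), array([436.9, 190.1]), np.float64(63.7)] med [579.8 202.2  42.8] z [  35.1   42.8 1049.2]
```

```bash
cat >>h.py <<'E'
def go(s,x,y,yaw,z):
    "shift in tool axes (mm) after turning to yaw (deg of tool y, mod 180), and turn about tool z"
    q=s["ee_rot"];Rm=R.from_quat([q[1],q[2],q[3],q[0]]).as_matrix()
    cur=np.degrees(np.arctan2(Rm[1,1],Rm[0,1]));d=(yaw-cur+90)%180-90
    print("yaw",cur.round(2),"tilt z",Rm[:,2].round(4),"turn tool z deg",round(-d,2),"units",round(-d/6,2))
    t=np.radians(cur+d);Y=np.array([np.cos(t),np.sin(t)]);X=np.array([-Y[1],Y[0]])
    e=np.array([x,y])-np.array(s["eef_pos"])[:2]
    print("shift mm x,y,z",(e@X).round(1),(e@Y).round(1),(s["eef_pos"][2]-z).round(1), "pos",np.round(s["eef_pos"],1))
def spanner(Q):
    Q=Q[:,:2];lo=cv2.minAreaRect(Q.astype(np.float32));_,_,Vt=np.linalg.svd(Q-Q.mean(0),full_matrices=False)
    print("spanner rect",lo,"mean",Q.mean(0).round(1),"axis deg",np.degrees(np.arctan2(Vt[0,1],Vt[0,0])).round(2)%180)
E
python3 - <<'E'
from h import *
c=dict(np.load("/tmp/top0.npz"));P=cloud(c);px=c["pixels"].astype(int);ok=c["z_map"]>0
def sel(u0,u1,v0,v1,m):
    M=np.zeros_like(ok);M[v0:v1,u0:u1]=1;return P[M&ok&m]
z=P[...,2]
spanner(sel(340,445,150,203,(px[...,0]>110)&(z<30)))
for n,b,h in(("lens",(400,438,236,274),20),("eye",(320,355,232,268),45)):
    Q=sel(*b,(z>h)&(z<80));print(n,rect(Q),Q.mean(0))
Q=sel(110,255,120,240,(z>20)&(z<60));print("tray",rect(Q))
Q=sel(145,220,150,210,(z>33)&(z<60));print("saddles",rect(Q))
E
```

```text
spanner rect ((593.037109375, -182.71127319335938), (166.5847625732422, 38.586753845214844), 80.60450744628906) mean [ 591.8 -182.6] axis deg 80.67
lens [array([ 435.4, -233.7]), array([44.1, 45. ]), np.float64(85.4)] [ 435.1149513  -233.32571886   28.46183862]
eye [array([439.5, -66.6]), array([37.9, 39.1]), np.float64(89.4)] [439.41832524 -66.81763506  59.68051504]
tray [array([584.9, 236.5]), array([222. , 160.8]), np.float64(76.6)]
saddles [array([584.7, 236.3]), array([101.6,  76.5]), np.float64(76.5)]
```

Emit:
servo_tool --commands '[[-1,[0,0,0],[0,0,1]],[-1,[0,0,0],[0,0,1]],[-1,[0,0,0],[0,0,1]],[-1,[0,0,0],[0,0,1]],[-1,[0,0,0],[0,0,1]],[-1,[0,0,0],[0,0,1]],[-1,[0,0,0],[0,0,1]],[-1,[0,0,0],[0,0,1]],[-1,[0,0,0],[0,0,1]],[-1,[0,0,0],[0,0,1]]]' --squeeze 30

```text
time_s: 0.93
eef_pos: [221.5, 475.8, 230.9]
ee_rot: [0.0, 0.677, 0.736, -0.0]
force: [0.4, -0.3, 0.4]
grip_width: 1.001
grip_force: 0.0
```

Emit:
servo_tool --commands '[[-1,[0,0,0],[0,0,1]],[-1,[0,0,0],[0,0,1]],[-1,[0,0,0],[0,0,1]],[-1,[0,0,0],[0,0,0.08]],[-1,[-0.016,0.009,0],[0,0,0]],[-1,[-0.032,0.0186,0],[0,0,0]],[-1,[-0.032,0.0186,0],[0,0,0]],[-1,[-0.032,0.0186,0],[0,0,0]],[-1,[-0.032,0.0186,0],[0,0,0]],[-1,[-0.032,0.0186,0],[0,0,0]]]'

```text
time_s: 1.77
eef_pos: [279.8, 279.4, 231.2]
ee_rot: [0.0, 0.784, 0.621, -0.0]
force: [1.8, -0.4, 0.3]
grip_width: 1.002
grip_force: 0.0
```

Emit:
servo_tool --commands '[[-1,[-0.032,0.0186,0],[0,0,0]],[-1,[-0.032,0.0186,0],[0,0,0]],[-1,[-0.032,0.0186,0],[0,0,0]],[-1,[-0.032,0.0186,0],[0,0,0]],[-1,[-0.032,0.0186,0],[0,0,0]],[-1,[-0.032,0.0186,0],[0,0,0]],[-1,[-0.032,0.0186,0],[0,0,0]],[-1,[-0.032,0.0186,0],[0,0,0]],[-1,[-0.032,0.0186,0],[0,0,0]],[-1,[-0.032,0.0186,0],[0,0,0]]]'

```text
time_s: 2.6
eef_pos: [386.4, -75.4, 231.3]
ee_rot: [0.0, 0.784, 0.62, 0.0]
force: [0.7, 0.8, 0.3]
grip_width: 1.004
grip_force: 0.0
```

Emit:
servo_tool --commands '[[-1,[-0.032,0.0186,0],[0,0,0]],[-1,[-0.032,0.0186,0],[0,0,0]],[-1,[-0.032,0.0186,0.01],[0,0,0]],[-1,[-0.016,0.009,0.02],[0,0,0]],[-1,[0,0,0.02],[0,0,0]],[-1,[0,0,0],[0,0,0]]]'

```text
time_s: 3.1
eef_pos: [421.9, -197.2, 177.8]
ee_rot: [-0.003, 0.785, 0.62, -0.001]
force: [-0.7, 1.3, -0.7]
grip_width: 0.996
grip_force: 0.0
```

```bash
python3 - <<'E'
from rig import *
from h import *
s=sense();c=capture("wrist");cv2.imwrite("pics/w1.png",c["pixels"][...,::-1])
P=fish(c,s);z=P[...,2];d=np.hypot(P[...,0]-435,P[...,1]+233.5)
m=(c["z_map"]>0)&(d<42)&(z>18)&(z<45);Q=P[m];print(m.sum(),rect(Q),Q.mean(0),np.argwhere(m).mean(0))
m2=(c["z_map"]>0)&(d>35)&(d<60)&(z<15);print("mat",np.median(P[m2],0))
go(s,435,-233.5,-13.4,60)
print("T",np.round(c["T_tool_cam"],3).tolist())
E
```

```text
2344 [array([ 437. , -233.5]), array([45.4, 45.9]), np.float64(25.2)] [ 437.14479627 -232.17306089   27.94649037] [254.10622867 351.26493174]
mat [ 4.35234828e+02 -2.27167676e+02  2.91725034e-01]
yaw -13.39 tilt z [-0.0054  0.0045 -1.    ] turn tool z deg 0.01 units 0.0
shift mm x,y,z -32.2 21.2 117.8 pos [ 421.9 -197.2  177.8]
T [[-0.0, -0.959, -0.285, 72.31], [1.0, -0.0, 0.001, -0.37], [-0.001, -0.285, 0.959, -142.09], [0.0, 0.0, 0.0, 1.0]]
```

View pics/w1.png

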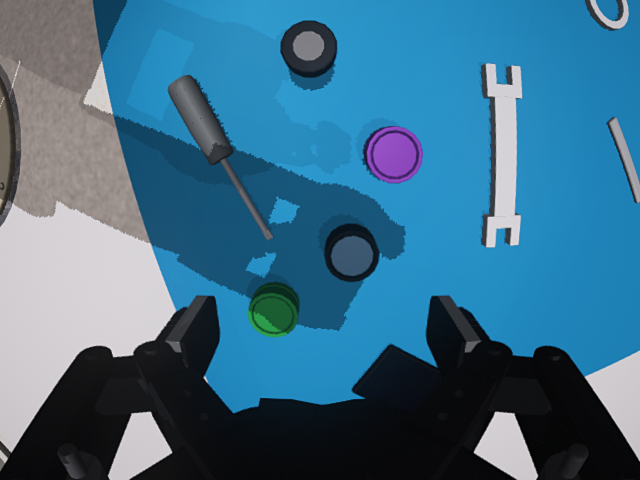

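The wrist view shows the lens at (351,252), green look-alike at (274,308) and purple at (393,154). The jaws will clear both. Now I approach.

Emit:
servo_tool --commands '[[-1,[-0.008,0.0055,0.02],[0,0,0]],[-1,[-0.008,0.0055,0.02],[0,0,0]],[-1,[-0.008,0.0055,0.02],[0,0,0]],[-1,[-0.008,0.0055,0.02],[0,0,0]],[-1,[0,0,0.02],[0,0,0]],[-1,[0,0,0.01],[0,0,0]],[-1,[0,0,0],[0,0,0]],[-1,[0,0,0],[0,0,0]],[-1,[0,0,0],[0,0,0]]]'

```text
time_s: 3.9
eef_pos: [438.0, -233.9, 72.9]
ee_rot: [0.001, 0.785, 0.62, 0.0]
force: [0.1, -0.2, -0.0]
grip_width: 1.005
grip_force: 0.0
```

```bash
python3 - <<'E'
from rig import *
from h import *
s=sense();c=capture("wrist")
P=fish(c,s);z=P[...,2];d=np.hypot(P[...,0]-435,P[...,1]+233.5)
px=c["pixels"].astype(int)
m=(c["z_map"]>0)&(d<32)&(z>20)&(z<40);Q=P[m];print(m.sum(),rect(Q),Q.mean(0))
go(s,436,-233.5,-13.4,3)
E
```

```text
5458 [array([ 437.4, -233.4]), array([45.6, 44.7]), np.float64(74.0)] [ 437.43127651 -232.37522155   28.04784535]
yaw -13.39 tilt z [ 0.0019 -0.0017 -1.    ] turn tool z deg 0.01 units 0.0
shift mm x,y,z -0.1 -2.0 69.9 pos [ 438.  -233.9   72.9]
```

Emit:
servo_tool --commands '[[-1,[0,-0.0005,0.02],[0,0,0]],[-1,[0,0,0.02],[0,0,0]],[-1,[0,0,0.015],[0,0,0]],[-1,[0,0,0.01],[0,0,0]],[-1,[0,0,0.0045],[0,0,0]],[-1,[0,0,0],[0,0,0]],[-0.3,[0,0,0],[0,0,0]],[0,[0,0,0],[0,0,0]],[0.3,[0,0,0],[0,0,0]],[0.6,[0,0,0],[0,0,0]]]' --squeeze 40

```text
time_s: 4.78
eef_pos: [437.2, -233.9, 2.7]
ee_rot: [0.001, 0.785, 0.619, 0.0]
force: [-1.1, -0.4, 3.1]
grip_width: 0.527
grip_force: 40.4
```

Emit:
servo_tool --commands '[[1,[0,0,0],[0,0,0]],[1,[0,0,0],[0,0,0]],[1,[0,0,0],[0,0,0]],[1,[0,0,0],[0,0,0]]]'

```text
time_s: 5.12
eef_pos: [437.2, -233.9, 2.7]
ee_rot: [0.001, 0.785, 0.619, 0.0]
force: [-1.4, 1.1, 6.7]
grip_width: 0.523
grip_force: 40.4
```

Emit:
servo_tool --commands '[[1,[0,0,-0.005],[0,0,0]],[1,[0,0,-0.015],[0,0,0]],[1,[0,0,-0.025],[0,0,0]],[1,[0,0,-0.03],[0,0,0]],[1,[0,0,-0.03],[0,0,0]],[1,[0,0,-0.03],[0,0,0]],[1,[0.01,0.001,-0.015],[0,0,0]],[1,[0.02,0.0015,0],[0,0,0]],[1,[0.03,0.002,0],[0,0,0]],[1,[0.03,0.002,0],[0,0,0]]]'

```text
time_s: 5.95
eef_pos: [464.1, -146.8, 152.5]
ee_rot: [0.0, 0.786, 0.619, 0.0]
force: [0.7, 0.2, -1.1]
grip_width: 0.524
grip_force: 41.1
```

Emit:
servo_tool --commands '[[1,[0.03,0.002,0],[0,0,0]],[1,[0.03,0.002,0],[0,0,0]],[1,[0.03,0.002,0],[0,0,0]],[1,[0.03,0.002,0],[0,0,0]],[1,[0.03,0.002,0],[0,0,0]],[1,[0.03,0.002,0],[0,0,0]],[1,[0.03,0.002,0],[0,0,0]],[1,[0.03,0.002,0],[0,0,0]],[1,[0.03,0.002,0],[0,0,0]],[1,[0.03,0.002,0],[0,0,0]]]'

```text
time_s: 6.78
eef_pos: [553.4, 141.1, 152.2]
ee_rot: [0.0, 0.785, 0.619, 0.0]
force: [0.0, -0.4, -0.8]
grip_width: 0.527
grip_force: 41.1
```

Emit:
servo_tool --commands '[[1,[0.02,0.002,0],[0,0,0]],[1,[0.01,0,0],[0,0,0]],[1,[0,0,0],[0,0,0]],[1,[0,0,0],[0,0,0]],[1,[0,0,0],[0,0,0]]]'

```text
time_s: 7.2
eef_pos: [562.0, 167.1, 151.9]
ee_rot: [0.0, 0.785, 0.619, -0.0]
force: [-0.1, 0.1, -0.5]
grip_width: 0.527
grip_force: 41.1
```

```bash
python3 - <<'E'
from rig import *
from h import *
s=sense();c=capture("wrist");cv2.imwrite("pics/w2.png",c["pixels"][...,::-1]);np.savez("/tmp/w2.npz",**c)
P=fish(c,s);z=P[...,2];d=np.hypot(P[...,0]-585,P[...,1]-236.4);ok=c["z_map"]>0
m=ok&(d<150)&(z>22)&(z<36);print("rim",m.sum(),rect(P[m]))
m=ok&(d<75)&(z>34)&(z<56);print("saddles",m.sum(),rect(P[m]))
go(s,585,236.4,-13.4,12)
E
```

```text
rim 6700 [array([586., 232.]), array([211.7, 161.2]), np.float64(76.5)]
saddles 4265 [array([587.3, 236.7]), array([99.9, 76.5]), np.float64(76.6)]
yaw -13.51 tilt z [-2.e-04 -4.e-04 -1.e+00] turn tool z deg -0.11 units -0.02
shift mm x,y,z 72.7 6.3 139.9 pos [562.  167.1 151.9]
```

View pics/w2.png

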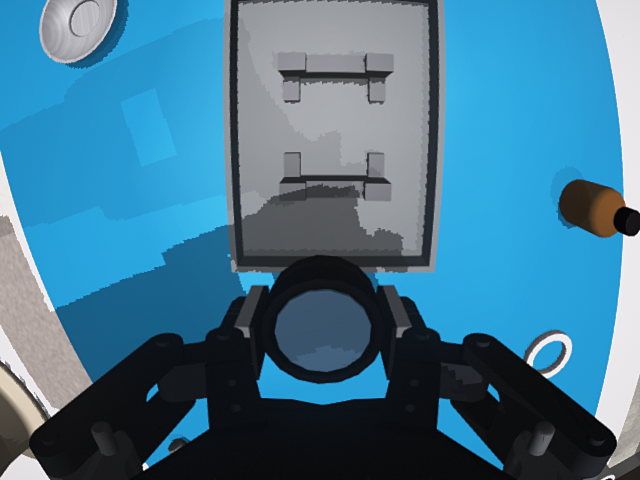

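The view shows the lens held, glass up, at (325,330). The tray is ahead of it, with saddles at rows ~68 and ~183 centred at column ~336.

Emit:
servo_tool --commands '[[1,[0.0184,0.002,0],[0,0,0]],[1,[0.0184,0.002,0],[0,0,0]],[1,[0.0184,0.002,0.01],[0,0,0]],[1,[0.0184,0.002,0.02],[0,0,0]],[1,[0,0,0.02],[0,0,0]],[1,[0,0,0.01],[0,0,0]],[1,[0,0,0],[0,0,0]],[1,[0,0,0],[0,0,0]],[1,[0,0,0],[0,0,0]]]'

```text
time_s: 8.0
eef_pos: [587.8, 237.3, 93.3]
ee_rot: [0.0, 0.785, 0.619, 0.001]
force: [0.3, 0.1, -0.0]
grip_width: 0.524
grip_force: 41.1
```

```bash
python3 - <<'E'
from rig import *
from h import *
s=sense();c=capture("wrist");cv2.imwrite("pics/w3.png",c["pixels"][...,::-1])
P=fish(c,s);z=P[...,2];d=np.hypot(P[...,0]-587,P[...,1]-236.6);ok=c["z_map"]>0
t=np.radians(76.6);X=np.array([np.sin(t),-np.cos(t)]);Y=np.array([np.cos(t),np.sin(t)])
E=P[...,:2]-[587,236.6];a=E@X;b=E@Y
m=ok&(abs(a)<50)&(b>30)&(b<60)&(z>40)&(z<56);print("far saddle cheeks x",np.percentile(a[m],[1,99]),"y",np.percentile(b[m],[1,99]),m.sum())
m=ok&(abs(a)<45)&(b>30)&(b<60)&(z>43)&(z<56)
for lo,hi in((-45,0),(0,45)):
    q=a[m&(a>lo)&(a<hi)];print(np.percentile(q,[2,98]))
m=ok&(abs(b)<90)&(abs(a)<90)&(abs(a)>65)&(z>25)&(z<35);print("walls x",np.percentile(a[m],[1,99]))
m=ok&(np.hypot(*(P[...,:2]-s["eef_pos"][:2]).transpose(2,0,1))<35)&(z>s["eef_pos"][2]+20)&(z<s["eef_pos"][2]+32)&(c["pixels"].max(2)>60);print("held",rect(P[m]),m.sum())
go(s,587,236.6,-13.4,12)
E
```

```text
far saddle cheeks x [-37.45724177  38.05764444] y [38.47076418 50.25834291] 1724
[-37.46341101 -19.82293651]
[20.45562733 38.06614414]
walls x [-79.73620034  80.30164438]
held [array([585.4, 238.5]), array([36.8, 56.6]), np.float64(61.7)] 6573
yaw -13.51 tilt z [ 2.e-03  3.e-04 -1.e+00] turn tool z deg -0.11 units -0.02
shift mm x,y,z -0.9 -0.6 81.3 pos [587.8 237.3  93.3]
```

View pics/w3.png

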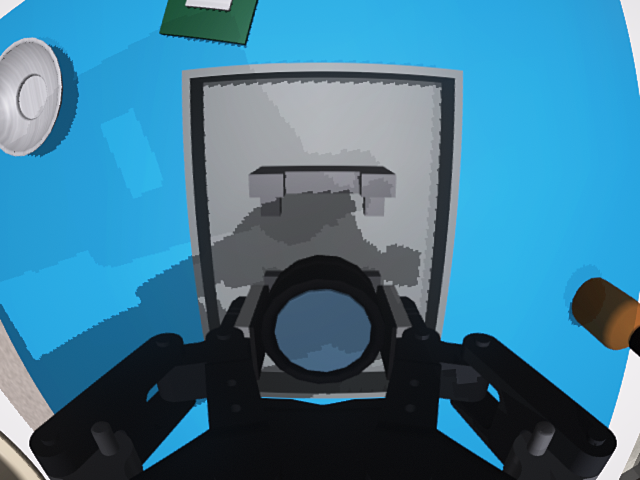

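The pocket is centred at about (587.3, 236.6), within 1 mm of the TCP. The held lens is at (325,328), over the gap between the saddles. Lowering it.

Emit:
servo_tool --commands '[[1,[-0.001,-0.0004,0.02],[0,0,0]],[1,[0,0,0.02],[0,0,0]],[1,[0,0,0.02],[0,0,0]],[1,[0,0,0.01],[0,0,0]],[1,[0,0,0.006],[0,0,0]],[1,[0,0,0.003],[0,0,0]],[1,[0,0,0.002],[0,0,0]],[1,[0,0,0.002],[0,0,0]],[1,[0,0,0],[0,0,0]],[1,[0,0,0],[0,0,0]]]'

```text
time_s: 8.88
eef_pos: [586.8, 237.2, 9.4]
ee_rot: [0.0, 0.785, 0.619, 0.0]
force: [0.1, -0.5, -1.6]
grip_width: 0.518
grip_force: 41.1
```

Emit:
servo_tool --commands '[[1,[0,0,0.001],[0,0,0]],[1,[0,0,0.0005],[0,0,0]],[1,[0,0,0],[0,0,0]],[1,[0,0,0],[0,0,0]]]'

```text
time_s: 9.22
eef_pos: [586.7, 237.2, 7.8]
ee_rot: [0.0, 0.785, 0.619, 0.0]
force: [-1.5, -0.0, 2.9]
grip_width: 0.524
grip_force: 41.5
```

Contact. Now I release and rise.

Emit:
servo_tool --commands '[[0,[0,0,0],[0,0,0]],[-0.3,[0,0,0],[0,0,0]],[-0.6,[0,0,0],[0,0,0]],[-0.8,[0,0,0],[0,0,0]],[-0.8,[0,0,0],[0,0,0]],[-0.8,[0,0,-0.01],[0,0,0]],[-0.8,[0,0,-0.02],[0,0,0]],[-0.8,[0,0,-0.03],[0,0,0]],[-0.8,[0,0,-0.03],[0,0,0]],[-0.8,[0,0,-0.03],[0,0,0]]]'

```text
time_s: 10.05
eef_pos: [586.3, 237.1, 129.4]
ee_rot: [0.0, 0.785, 0.619, 0.0]
force: [0.5, 0.6, -0.8]
grip_width: 0.897
grip_force: 0.0
```

Emit:
servo_tool --commands '[[-0.8,[-0.02,0,-0.03],[0,0,0]],[-0.8,[-0.03,0,-0.02],[0,0,0]],[-0.8,[-0.03,0,0],[0,0,0]],[-0.8,[-0.02,0,0],[0,0,0]],[-0.8,[0,0,0],[0,0,0]],[-0.8,[0,0,0],[0,0,0]]]'

```text
time_s: 10.55
eef_pos: [563.3, 139.3, 178.1]
ee_rot: [0.0, 0.786, 0.619, 0.0]
force: [0.9, 1.4, -0.6]
grip_width: 0.899
grip_force: 0.0
```

```bash
python3 - <<'E'
from rig import *
from h import *
s=sense();c=capture("wrist");cv2.imwrite("pics/w4.png",c["pixels"][...,::-1])
P=fish(c,s);z=P[...,2];ok=c["z_map"]>0
t=np.radians(76.6);X=np.array([np.sin(t),-np.cos(t)]);Y=np.array([np.cos(t),np.sin(t)])
E=P[...,:2]-[587.2,236.6];a=E@X;b=E@Y
m=ok&(np.hypot(a,b)<31)&(z>25)&(z<45);print("lens tray xy",m.sum(),np.percentile(a[m],[1,99]),np.percentile(b[m],[1,99]),np.percentile(z[m],[5,50,95]))
m=ok&(abs(a)<50)&(abs(b)<60)&(abs(b)>36)&(z>36)&(z<56);print("saddles",np.percentile(a[m],[1,99]),np.percentile(b[m],[1,99]))
go(s,593,-182.7,80.6-90,150)
E
```

```text
lens tray xy 2769 [-22.03860528  20.34768639] [-20.94717968  21.70739126] [31.56408459 33.21221345 35.23062007]
saddles [-37.05176609  37.23871125] [-49.59711277  50.16353571]
yaw -13.54 tilt z [ 9.e-04  2.e-04 -1.e+00] turn tool z deg -4.14 units -0.69
shift mm x,y,z -312.9 81.9 28.1 pos [563.3 139.3 178.1]
```

View pics/w4.png

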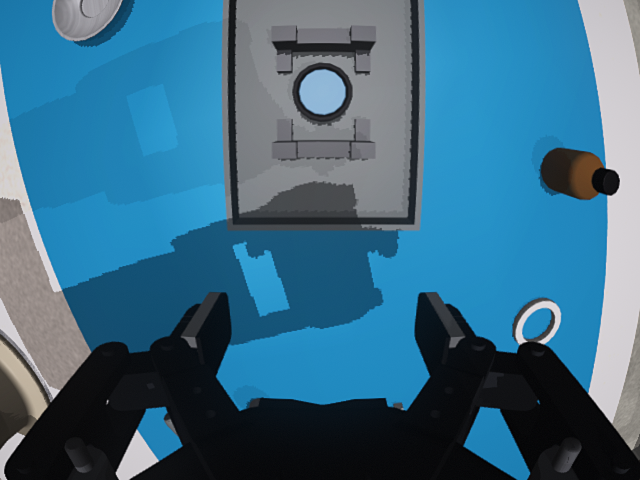

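The lens sits upright in its pocket at (322,92), within 1 mm of centre and with its top at 33 mm. Next is the spanner.

Emit:
servo_tool --commands '[[-0.8,[0,0,0],[0,0,-0.69]],[-0.8,[-0.02,0.0045,0],[0,0,0]],[-0.8,[-0.03,0.0068,0],[0,0,0]],[-0.8,[-0.03,0.0068,0],[0,0,0]],[-0.8,[-0.03,0.0068,0],[0,0,0]],[-0.8,[-0.03,0.0068,0],[0,0,0]],[-0.8,[-0.03,0.0068,0],[0,0,0]],[-0.8,[-0.03,0.0068,0],[0,0,0]],[-0.8,[-0.03,0.0068,0],[0,0,0]],[-0.8,[-0.03,0.0068,0],[0,0,0]]]'

```text
time_s: 11.43
eef_pos: [579.8, -126.6, 177.3]
ee_rot: [-0.0, 0.762, 0.648, 0.0]
force: [1.7, 0.9, 0.8]
grip_width: 0.901
grip_force: 0.0
```

Emit:
servo_tool --commands '[[-0.8,[-0.03,0.0068,0],[0,0,0]],[-0.8,[-0.03,0.0068,0],[0,0,0]],[-0.8,[-0.03,0.0068,0],[0,0,0]],[-0.8,[-0.02,0.0045,0],[0,0,0]],[-0.8,[0,0,0],[0,0,0]],[-0.8,[0,0,0],[0,0,0]],[-0.8,[0,0,0],[0,0,0]]]'

```text
time_s: 12.02
eef_pos: [586.5, -237.4, 177.1]
ee_rot: [-0.0, 0.762, 0.648, 0.0]
force: [-0.6, 0.1, -0.4]
grip_width: 0.898
grip_force: 0.0
```

```bash
python3 - <<'E'
from rig import *
from h import *
s=sense();c=capture("wrist");cv2.imwrite("pics/w5.png",c["pixels"][...,::-1])
P=fish(c,s);z=P[...,2];ok=c["z_map"]>0;px=c["pixels"].astype(int)
d=np.hypot(P[...,0]-593,P[...,1]+182.7)
m=ok&(d<100)&(z>7)&(z<20)&(px[...,0]>90);print(m.sum(),np.percentile(z[m],[5,50,95]));spanner(P[m])
go(s,593,-182.7,80.6-90,150)
E
```

```text
5555 [10.23780953 11.47058154 12.6840187 ]
spanner rect ((593.3696899414062, -181.94195556640625), (168.18426513671875, 35.74953842163086), 80.28382110595703) mean [ 593.6 -180.2] axis deg 80.39
yaw -9.23 tilt z [-3.e-04  6.e-04 -1.e+00] turn tool z deg 0.17 units 0.03
shift mm x,y,z 55.1 -2.6 27.1 pos [ 586.5 -237.4  177.1]
```

View pics/w5.png

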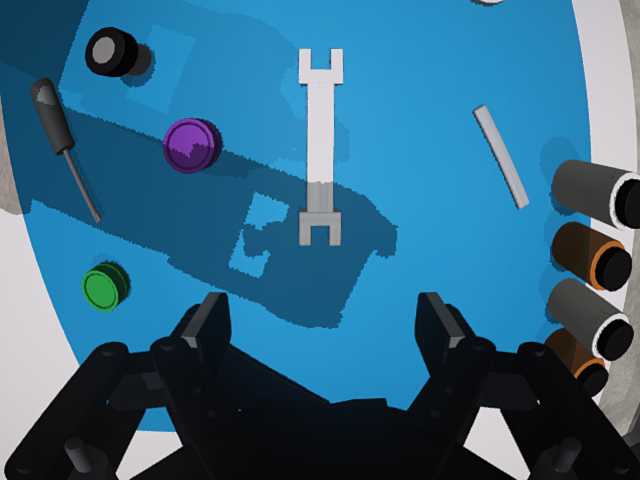

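The spanner is at (593.4,-182), axis 80.35°, running in the picture from (321,50) to (320,245). Approaching.

Emit:
servo_tool --commands '[[-0.5,[0.015,-0.0006,0.01],[0,0,0.07]],[-0.5,[0.015,-0.0006,0.02],[0,0,0]],[-0.5,[0.015,-0.0006,0.03],[0,0,0]],[-0.5,[0.011,-0.0005,0.03],[0,0,0]],[-0.5,[0,0,0.03],[0,0,0]],[-0.5,[0,0,0.02],[0,0,0]],[-0.5,[0,0,0.01],[0,0,0]],[-0.5,[0,0,0],[0,0,0]],[-0.5,[0,0,0],[0,0,0]],[-0.5,[0,0,0],[0,0,0]]]'

```text
time_s: 12.9
eef_pos: [594.1, -183.4, 29.1]
ee_rot: [0.001, 0.764, 0.645, 0.001]
force: [-0.4, -0.2, 0.4]
grip_width: 0.75
grip_force: 0.0
```

```bash
python3 - <<'E'
from rig import *
from h import *
s=sense();go(s,593.4,-182,-9.65,2)
E
```

```text
yaw -9.71 tilt z [ 0.0026 -0.0014 -1.    ] turn tool z deg -0.06 units -0.01
shift mm x,y,z 1.3 -1.0 27.1 pos [ 594.1 -183.4   29.1]
```

Emit:
servo_tool --commands '[[-0.5,[0.0013,-0.001,0.01],[0,0,0]],[-0.5,[0,0,0.01],[0,0,0]],[-0.5,[0,0,0.005],[0,0,0]],[-0.5,[0,0,0.0022],[0,0,0]],[-0.2,[0,0,0],[0,0,0]],[0.1,[0,0,0],[0,0,0]],[0.3,[0,0,0],[0,0,0]],[0.4,[0,0,0],[0,0,0]],[0.5,[0,0,0],[0,0,0]],[0.7,[0,0,0],[0,0,0]]]' --squeeze 60

```text
time_s: 13.73
eef_pos: [592.7, -181.9, 0.8]
ee_rot: [0.001, 0.765, 0.645, 0.0]
force: [-1.7, 0.6, 4.0]
grip_width: 0.236
grip_force: 59.9
```

Emit:
servo_tool --commands '[[1,[0,0,0],[0,0,0]],[1,[0,0,0],[0,0,0]],[1,[0,0,0],[0,0,0]],[1,[0,0,0],[0,0,0]]]'

```text
time_s: 14.07
eef_pos: [592.7, -181.9, 0.7]
ee_rot: [0.0, 0.764, 0.645, 0.0]
force: [-0.9, -0.0, 5.5]
grip_width: 0.238
grip_force: 60.0
```

Emit:
servo_tool --commands '[[1,[0,0,-0.004],[0,0,0]],[1,[0,0,-0.01],[0,0,0]],[1,[0,0,-0.02],[0,0,0]],[1,[0,0,-0.03],[0,0,0]],[1,[0,0,-0.03],[0,0,0]],[1,[0,0,-0.03],[0,0,0]],[1,[0,0,-0.015],[0,0,0.31]],[1,[0,0,0],[0,0,0.31]],[1,[0.01,-0.0025,0],[0,0,0]],[1,[0.02,-0.005,0],[0,0,0]]]'

```text
time_s: 14.9
eef_pos: [591.6, -151.5, 138.9]
ee_rot: [-0.0, 0.786, 0.619, -0.0]
force: [0.1, 0.4, -2.3]
grip_width: 0.237
grip_force: 59.2
```

Emit:
servo_tool --commands '[[1,[0.03,-0.0075,0],[0,0,0]],[1,[0.03,-0.0075,0],[0,0,0]],[1,[0.03,-0.0075,0],[0,0,0]],[1,[0.03,-0.0075,0],[0,0,0]],[1,[0.03,-0.0075,0],[0,0,0]],[1,[0.03,-0.0075,0],[0,0,0]],[1,[0.03,-0.0075,0],[0,0,0]],[1,[0.03,-0.0075,0],[0,0,0]],[1,[0.03,-0.0075,0],[0,0,0]],[1,[0.03,-0.0075,0],[0,0,0]]]'

```text
time_s: 15.73
eef_pos: [587.8, 160.6, 138.6]
ee_rot: [-0.001, 0.785, 0.62, -0.001]
force: [0.2, 0.1, -1.4]
grip_width: 0.237
grip_force: 59.2
```

Emit:
servo_tool --commands '[[1,[0.03,-0.0075,0],[0,0,0]],[1,[0.02,-0.005,0],[0,0,0]],[1,[0.015,-0.005,0.01],[0,0,0]],[1,[0.01,-0.002,0.02],[0,0,0]],[1,[0,0,0.02],[0,0,0]],[1,[0,0,0],[0,0,0]],[1,[0,0,0],[0,0,0]],[1,[0,0,0],[0,0,0]]]'

```text
time_s: 16.4
eef_pos: [587.6, 235.9, 90.2]
ee_rot: [0.0, 0.785, 0.62, 0.0]
force: [-0.5, 0.2, -1.4]
grip_width: 0.242
grip_force: 59.1
```

```bash
python3 - <<'E'
from rig import *
from h import *
s=sense();c=capture("wrist");cv2.imwrite("pics/w6.png",c["pixels"][...,::-1])
go(s,587.2,236.6,-13.4,38.7)
P=fish(c,s);z=P[...,2]-s["eef_pos"][2];ok=c["z_map"]>0;px=c["pixels"].astype(int)
t=np.radians(76.6);X=np.array([np.sin(t),-np.cos(t)]);Y=np.array([np.cos(t),np.sin(t)])
E=P[...,:2]-np.array(s["eef_pos"][:2]);a=E@X;b=E@Y
m=ok&(abs(a)<25)&(b>15)&(b<110)&(z>3)&(z<25);print("held: far end b",np.percentile(b[m],[99,99.8]),"a mean at b>60",a[m&(b>60)].min(),a[m&(b>60)].max(),"z by b",[np.median(z[m&(b>q)&(b<q+15)]).round(1) for q in(25,45,65)],"axis")
n=m&(b<50);print("slope",np.polyfit(b[n],a[n],1))
E=P[...,:2]-[587.2,236.6];a=E@X;b=E@Y;z=P[...,2]
m=ok&(abs(a)<50)&(abs(b)<60)&(abs(b)>36)&(z>36)&(z<56);print("saddles",m.sum(),np.percentile(a[m],[1,99]),np.percentile(b[m],[1,99]))
E
```

```text
yaw -13.44 tilt z [ 1.e-03  2.e-04 -1.e+00] turn tool z deg -0.04 units -0.01
shift mm x,y,z 0.6 -0.6 51.5 pos [587.6 235.9  90.2]
held: far end b [83.08176274 83.8010878 ] a mean at b>60 -18.525173957916135 17.968988957223463 z by b [np.float64(10.7), np.float64(10.7), np.float64(10.7)] axis
slope [ 0.00124298 -0.32124728]
saddles 1842 [-37.57597325  37.89976915] [38.0242559  50.13395392]
```

View pics/w6.png

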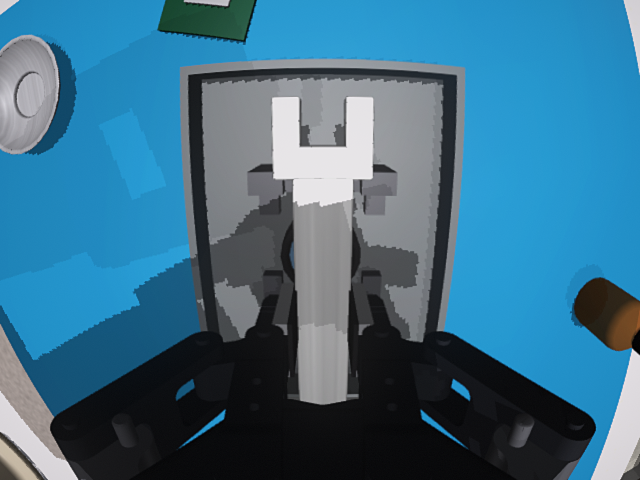

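The spanner is level and aligned: its far fork is at (322,140) with the shank over the notches, and the far end is about 84 mm from the TCP. Lowering it.

Emit:
servo_tool --commands '[[1,[0.0006,-0.0004,0.015],[0,0,0]],[1,[0,0,0.015],[0,0,0]],[1,[0,0,0.01],[0,0,0]],[1,[0,0,0.005],[0,0,0]],[1,[0,0,0.002],[0,0,0]],[1,[0,0,0.002],[0,0,0]],[1,[0,0,0],[0,0,0]],[1,[0,0,0],[0,0,0]]]'

```text
time_s: 17.12
eef_pos: [587.5, 236.6, 40.7]
ee_rot: [0.0, 0.785, 0.619, 0.0]
force: [0.8, 0.0, -1.6]
grip_width: 0.239
grip_force: 59.3
```

Emit:
servo_tool --commands '[[1,[0,0,0.001],[0,0,0]],[1,[0,0,0.0005],[0,0,0]],[1,[0,0,0],[0,0,0]],[1,[0,0,0],[0,0,0]]]'

```text
time_s: 17.45
eef_pos: [587.3, 236.6, 38.8]
ee_rot: [0.0, 0.785, 0.619, 0.0]
force: [-0.1, 0.2, -1.9]
grip_width: 0.231
grip_force: 59.3
```

Emit:
servo_tool --commands '[[1,[0,0,0.0005],[0,0,0]],[1,[0,0,0],[0,0,0]],[1,[0,0,0],[0,0,0]]]'

```text
time_s: 17.7
eef_pos: [587.3, 236.5, 38.7]
ee_rot: [0.0, 0.785, 0.619, 0.0]
force: [-2.0, -1.3, 6.0]
grip_width: 0.236
grip_force: 60.1
```

In contact at 6 N. Releasing gently.

Emit:
servo_tool --commands '[[0.45,[0,0,0],[0,0,0]],[0.3,[0,0,0],[0,0,0]],[0.1,[0,0,0],[0,0,0]],[0,[0,0,0],[0,0,0]],[0,[0,0,0],[0,0,0]],[0,[0,0,-0.01],[0,0,0]],[0,[0,0,-0.02],[0,0,0]],[0,[0,0,-0.03],[0,0,0]],[0,[0,0,-0.03],[0,0,0]],[0,[0,0,-0.03],[0,0,0]]]'

```text
time_s: 18.53
eef_pos: [587.0, 236.5, 160.3]
ee_rot: [0.0, 0.785, 0.619, 0.0]
force: [0.8, 0.8, -0.3]
grip_width: 0.498
grip_force: 0.0
```

Emit:
servo_tool --commands '[[0,[-0.02,0,-0.02],[0,0,0]],[0,[-0.03,0,0],[0,0,0]],[0,[-0.03,0,0],[0,0,0]],[0,[-0.02,0,0],[0,0,0]],[0,[0,0,0],[0,0,0]],[0,[0,0,0],[0,0,0]]]'

```text
time_s: 19.03
eef_pos: [564.0, 138.7, 179.0]
ee_rot: [0.0, 0.786, 0.619, 0.0]
force: [0.2, 0.8, 0.6]
grip_width: 0.502
grip_force: 0.0
```

```bash
python3 - <<'E'
from rig import *
from h import *
s=sense();c=capture("wrist");cv2.imwrite("pics/w7.png",c["pixels"][...,::-1])
P=fish(c,s);z=P[...,2];ok=c["z_map"]>0;px=c["pixels"].astype(int)
t=np.radians(76.6);X=np.array([np.sin(t),-np.cos(t)]);Y=np.array([np.cos(t),np.sin(t)])
E=P[...,:2]-[587.2,236.6];a=E@X;b=E@Y
m=ok&(abs(a)<25)&(abs(b)<100)&(z>44)&(z<60)&(px.min(2)>130);print("z",np.percentile(z[m],[2,50,98]))
print("b",np.percentile(b[m],[.5,99.5]),"a",np.percentile(a[m],[.5,99.5]),"z/b slope",np.polyfit(b[m],z[m],1));spanner(P[m])
t=capture("top");cv2.imwrite("pics/top7.png",t["pixels"][...,::-1])
E
```

```text
z [47.91302642 49.4772694  50.98551555]
b [-82.34791864  68.7159063 ] a [-17.21962281  17.493901  ] z/b slope [2.65163390e-04 4.94803019e+01]
spanner rect ((588.9544677734375, 229.24354553222656), (152.96408081054688, 42.61436462402344), 76.68022155761719) mean [585.8 230.8] axis deg 76.68
```

View pics/w7.png

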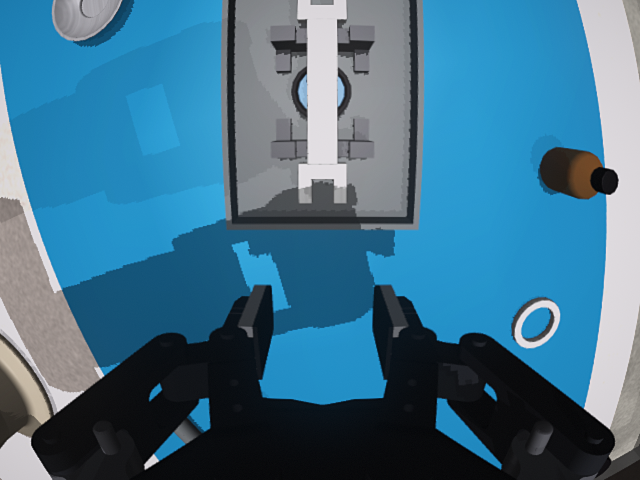

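View pics/top7.png

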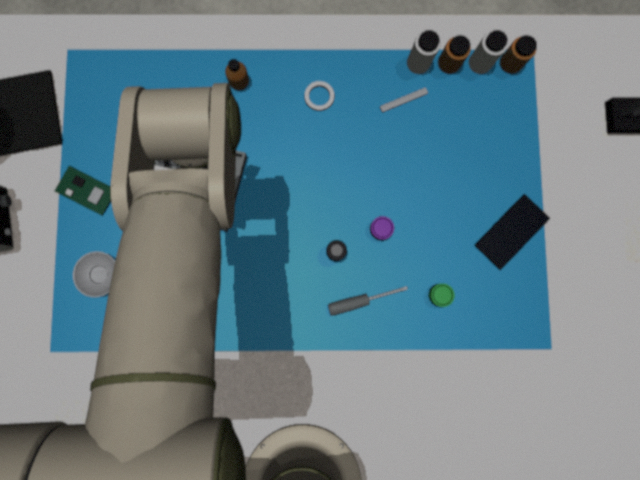

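The spanner lies flat, with its top at 49.5 mm, in both notches. It is centred and aligned over the lens. The eyepiece still stands at (337,250) and the look-alikes haven't moved. Handing in.

```bash
python3 -c "
from rig import *
print(finish_job())"
```

```text
the job is handed in; nothing more can be done
None
```

The lens tray is packed and handed in at about 19 s: the lens is glass up in its pocket, the spanner lies flat and centred across both saddles, and the eyepiece is still standing.

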